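Open the gas supply valve by one turn

TASK

Open the spectrometer's gas supply valve: push the blue hand wheel round by its upright orange handle, counter-clockwise seen from above, through exactly one full turn, so that the handle comes back to where it stood at the start. Push gently with the fingertips, leave the flasks and the beaker standing where they are, and finish clear of everything.

Things in the scene. Friction and masses are not known exactly. Their poses are not given: they have to be found in the camera images.
- valve: Fixed gas supply station: aluminium base plate 140 x 240 x 12 mm (along its own x and y) carrying a copper pipe, a brass valve and a small gauge, all of it at most 70 mm high except the bonnet and stem (up to 90 mm, 17 mm radius) under the wheel. Origin: centre of the plate's underside, on the bench, exactly below the wheel's axis; z up.
- wheel_hub (a point): Centre of the blue hand wheel, on its upright axis, at the mid-height of the rim, 115 mm above the bench. The wheel lies level; rim circle radius 75 mm to the middle of the 16 mm thick round rim (166 mm over all), three spokes 12 mm thick, hub 36 mm across. Rim top is 8 mm, hub nut top 15 mm above this point.
- handle (a point): Point on the axis of the upright orange handle of the wheel: a round peg 22 mm in diameter that stands on the rim at the end of one spoke, 75 mm from the wheel's axis, fixed to the wheel and circling with it. It rises from the rim to 55 mm above the rim's mid-height (170 mm above the bench); a flat collar 26 mm across round its foot reaches 11 mm above the rim's mid-height. This point lies 35 mm above the rim's mid-height.
- wheel (a joint): Angle of the hand wheel, rad; grows counter-clockwise seen from above (opening); one full turn is 6.283. The start lies anywhere from 0 to 3.2. Stops at -0.3 and 12.5. It turns stiffly (about 5 N at the handle) and stays where it is left, without coasting.
- flask_amber: Loose upright stoppered flask of amber glass with a yellow stopper, 134 mm high, bulb 50 mm and neck 15 mm across, about 90 g, beside the station. Origin: centre of its underside. To be left alone.
- flask_green: Loose upright stoppered flask of green glass with a white stopper, same shape and size. Origin: centre of its underside. To be left alone.
- beaker: Loose upright white beaker, 68 mm across the rim, 80 mm high, about 100 g, beside the station. Origin: centre of its underside. To be left alone.

How it is judged (in metres and radians):
On the way, in this order (a step that is already met when the one before it is completed fails the run):
1. the handle has been pushed round to the far side of the wheel (distance of handle from where it was at the start of the episode above 0.135 m), for 0.05 s.
2. the wheel has made one full turn and the handle is back where it stood (distance of handle from where it was at the start of the episode below 0.014 m and value of joint wheel between 5.5 and 10.5 rad), for 0.1 s.
At the end, for the whole second after the job is handed in: The wheel has been opened by one full turn, the handle back within 14 mm (about 11 degrees) of its starting place, the wheel at rest; flasks and beaker upright and within 25 mm of where they stood (all of step 2 and velocity of joint wheel between -0.05 and 0.05 rad/s and distance of each of flask_amber, flask_green, beaker from where it was at the start of the episode below 0.025 m and angle between each of flask_amber, flask_green, beaker's own z axis and vertical below 0.2 rad); the robot touches nothing.
It fails at once if the amber flask is lifted, carried, shoved more than 25 mm or tipped (distance of flask_amber from where it was at the start of the episode above 0.025 m or angle between flask_amber's own z axis and vertical above 0.35 rad).
It fails at once if the green flask is lifted, carried, shoved more than 25 mm or tipped (distance of flask_green from where it was at the start of the episode above 0.025 m or angle between flask_green's own z axis and vertical above 0.35 rad).
It fails at once if the white beaker is lifted, carried, shoved more than 25 mm or tipped (distance of beaker from where it was at the start of the episode above 0.025 m or angle between beaker's own z axis and vertical above 0.35 rad).
It fails at once if the wheel or its handle is forced with more than 40 N (contact force between the fingers and wheel above 40 N).
It also fails if it takes over 58 s, if anything falls off the work surface, if the arm or the gripper's body presses on something with over 40 N, if the wrist force passes 120 N, or if a joint passes its speed limit or range.

ROBOT

A 6-joint arm with a two-finger parallel gripper is mounted at the origin on the work surface. World frame = base frame: x ahead of the robot, y to its left, z up, the work surface at z = 0. Lengths are in m, angles in degrees, forces in N, time in s.
With the tool pointing down it reaches from about 0.4 to 0.825 m from the base axis. Payload 7 kg.
Tool frame: the origin (TCP) lies at the centre of the arm's flange, where the gripper is bolted on; the fingertips stand 178 mm ahead of it and the grasp point (between the pads) lies 159 mm ahead of it (ctrl.hold_point_z is the distance from the TCP to the grasp point, in m); z points along the fingers, y is the line along which they close (so a half turn about z gives the same grasp; the last joint's range is limited). The gripper opens to 88 mm and grips with 3 to 60 N. Pads are 19 mm wide; open, the fingers measure 130 mm over their backs; the gripper's body (78 mm by 193 mm) begins 47 mm behind the grasp point.
Start: joints at [-55.628, 20.546, 0.682, 0, -70.136, -16.507], TCP at [0.207, -0.642, 0.405] pointing down, gripper open.
Joint ranges: [-176.03, 176.03], [-82.01, 121.73], [-58.28, 71.71], [-173.87, 95.51], [-174.79, -0.11], [-173.66, 173.66]. Speed limits (degrees/s): [136.94, 136.94, 172.46, 180, 180, 180].

INTERFACE

Orientations are given as [roll, pitch, yaw] about the fixed x, y, z axes, in that order (R = Rz(yaw) Ry(pitch) Rx(roll)).
In Python, from plant import ctrl gives the robot as it stands.
- The arm moves only by the shell command python3 -m inch 'ROWS'. ROWS is JSON, one flat list of numbers, 7 for each row, row after row: the closure, from 0 (fully open) to 1 (shut), then the shift along the tool's x, y, z in mm, then the turn, a rotation vector about the tool's x, y, z in degrees. In form: [hand, x, y, z, wx, wy, wz, hand, x, y, z, wx, wy, wz, ...]. A call has 1 to 5 rows; each row is the pose to reach, as a shift and turn from the pose commanded when the call began, along the tool's axes at that moment; what a row does not reach only later rows make up. A row lasts 1/10 s, in which the tool goes at most 50 mm and 8.59 degrees, less where a joint would pass 70% of its speed; a pose out of reach is approached as far as the arm can. A call with a gripper value outside its range is refused whole. The fingers move at their own pace and stop on an object; the grip force is fixed at half the most. Time passes only in rows, so rows that repeat a pose let the fingers close. It gives the time, the measured TCP pose, the force, the opening and the grip force at its end, in the units of the state.
- ctrl.get_obs(): the state, without advancing time (a new reading comes with each control period).
- ctrl.snapshot(name): name is "scene" or "top"; returns a dict with "frame" (384x512x3 uint8, red, green, blue), "K" (3x3 intrinsics, pixels), "R" (3x3) and "t" (3): a world point X has camera coordinates R X + t. Camera axes: x right, y down, z forward; pixel columns grow to the right and rows downward; lengths in m; the calibration is good to about 2 mm. A picture is of the moment at which its call begins. There is no depth.
- ctrl.close_job(): hands the job in; it is judged then, once.
Trained networks look in a picture, given as the dict that the camera call returned (one of the last four; its "shot" number tells which), for a name from the list of things; names that differ only in an ending like _2 or _b are one class to them, and where a whole thing is asked for, a point or a joint stands for the part that bears it (a point fixed in the world has none). Each returns a list of dicts, best first, with "p" (0 to 1); they miss things now and then, are a little off and sometimes report something else, mostly with a low value. They report only what shows in the picture. A call takes as long as a camera call.
- ctrl.recognise(picture, thing): "location" ([x, y, z] in m, in world coordinates, good to about 4 mm: the middle of the surface that is visible of it).
- ctrl.trace(picture, thing): "pixels" (384x512 bool, what is visible of it).
- ctrl.mark_of(picture, thing): "location" ([x, y, z] in m, in world coordinates, good to about 4 mm: a listed point, or the origin of a listed thing).
The state is a dict: "clock": time; "joint_pos": joint angles; "qvel": joint speeds; "tau": joint torques, N m; "tool_pos": TCP position; "orientation": TCP orientation; "force": force on the tool from outside, world axes, zero at the start; "moment": the same for the moment, N m; "opening": finger opening in m; "gripper_force": force on a finger pad.
Only numpy, scipy, OpenCV 4.12 (cv2) and the standard library are available. Lean on these libraries where they do the work, as an engineer would, in place of code of your own. Each camera call takes 0.05 s, during which the arm holds its last target. There are 200 camera calls.

## Working session

There is one attempt and no reset: what is moved stays moved. The work goes in short steps, Python scripts to look and compute and a shell command to move; the robot and the scene stay as the last step left them, time stands still between calls to the robot, and variables do not carry over. Pictures are saved under pics/ and viewed, at most 10 in all, crops included, and the job is handed in when it is done.

```bash
mkdir -p pics; ls; python3 - <<'E'
from plant import ctrl
import cv2,numpy as np
o=ctrl.get_obs();print(o)
ims=[]
for n in("scene","top"):
    s=ctrl.snapshot(n);ims.append(s["frame"])
    cv2.imwrite(f"pics/{n}0.png",s["frame"][:,:,::-1])
    for t in("valve","wheel_hub","handle","flask_amber","flask_green","beaker"):
        r=ctrl.mark_of(s,t);print(n,t,[(np.round(d["location"],3).tolist(),round(d["p"],2)) for d in r[:2]])
E
```

```text
pics
{'clock': 0.0, 'joint_pos': array([-5.56276817e+01,  2.05913042e+01,  6.32604200e-01, -1.98643413e-02,
       -7.01344376e+01, -1.65085126e+01]), 'qvel': array([ 0.01123776,  0.00112043,  0.02297451, -0.02373083,  0.07246117,
        0.04711567]), 'tau': array([ 1.33079542e-03, -5.82723355e+01,  2.93060428e+01,  6.99736252e+00,
        6.99873941e-03, -1.46209027e-04]), 'tool_pos': array([ 0.207015  , -0.64226447,  0.40371583]), 'orientation': array([ 1.79905395e+02, -8.56448976e-03, -1.62142953e+02]), 'force': array([-0.71362494, -1.72392982, -0.77269283]), 'moment': array([-0.01381864, -0.03346675,  0.02486303]), 'gripper_force': 0.0, 'opening': 0.0873974665232142}
scene valve [([0.569, 0.01, 0.003], 0.81)]
scene wheel_hub [([0.569, 0.003, 0.114], 0.61)]
scene handle [([0.615, 0.059, 0.15], 0.81)]
scene flask_amber [([0.599, 0.2, 0.001], 0.79)]
scene flask_green [([0.643, -0.217, -0.002], 0.97)]
scene beaker [([0.503, -0.21, 0.003], 0.71)]
top valve [([0.568, 0.005, -0.002], 0.79)]
top wheel_hub [([0.57, 0.004, 0.117], 0.73)]
top handle [([0.617, 0.057, 0.15], 0.56)]
top flask_amber [([0.601, 0.201, -0.002], 0.78)]
top flask_green [([0.644, -0.216, -0.001], 0.83)]
top beaker [([0.504, -0.212, -0.005], 0.9)]
```

View pics/scene0.png

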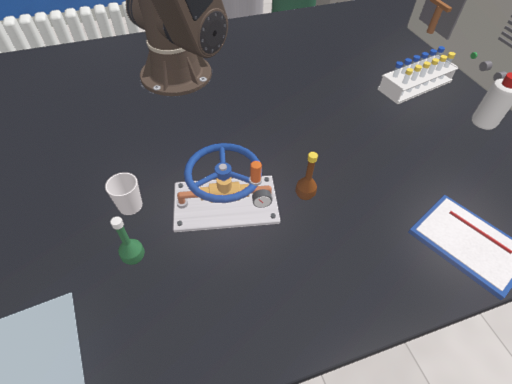

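View pics/top0.png

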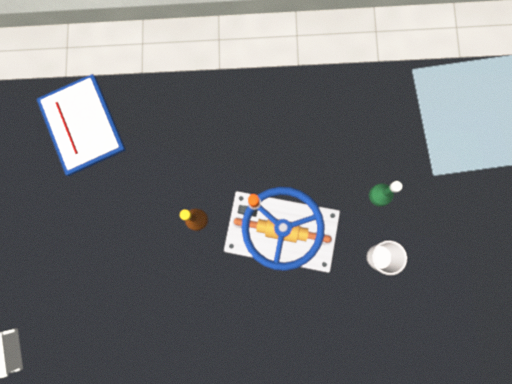

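The pictures agree with the networks. In the top view the hub is at (283,228), the orange handle at (254,200), the amber flask at (195,219), the green flask at (381,194) and the beaker at (386,258). I'll push with closed fingers just behind the peg, turning the tool with the orbit. First I'll record the reference measurement and compute the approach.

```bash
cat > h.py <<'E'
from plant import ctrl
import cv2,numpy as np
from scipy.spatial.transform import Rotation as Ro
def blob(f):
    hsv=cv2.cvtColor(f,cv2.COLOR_RGB2HSV)
    m=cv2.inRange(hsv,(3,150,150),(13,255,255))
    n,l,s,c=cv2.connectedComponentsWithStats(m); 
    return [(np.round(c[i],1).tolist(),int(s[i,4])) for i in range(1,n) if s[i,4]>15]
def look(k=3):
    for n in("scene","top"):
        L={"wheel_hub":[],"handle":[]}
        for _ in range(k):
            s=ctrl.snapshot(n)
            for t in L:
                r=ctrl.mark_of(s,t)
                if r and r[0]["p"]>.3:L[t].append(r[0]["location"])
        a={t:np.median(v,0) if v else None for t,v in L.items()}
        print(n,{t:None if v is None else np.round(v,4).tolist() for t,v in a.items()},blob(s["frame"]))
def goal(x,y,z,yaw):
    o=ctrl.get_obs();R=Ro.from_euler("xyz",o["orientation"],degrees=True)
    G=Ro.from_euler("xyz",[180,0,yaw],degrees=True)
    print("pos",np.round(o["tool_pos"],4),np.round(o["orientation"],1),"shift",np.round(R.inv().apply(np.array([x,y,z])-o["tool_pos"])*1e3,1),"rot",np.round((R.inv()*G).as_rotvec(degrees=True),1))
E
python3 - <<'E'
from h import *
look()
goal(.6528,.031,.404,139.5)
h=np.array([20.5,-75])
for a in range(6,31,6):
    c,s=np.cos(np.radians(a)),np.sin(np.radians(a))
    print(a,np.round(h-np.array([[c,s],[-s,c]])@h,1))
E
```

```text
scene {'wheel_hub': [0.5674, 0.0045, 0.1148], 'handle': [0.6166, 0.0599, 0.1499]} [([255.5, 170.9], 164)]
top {'wheel_hub': [0.5684, 0.0063, 0.116], 'handle': [0.6183, 0.058, 0.15]} [([254.1, 199.9], 52)]
pos [ 0.2071 -0.6424  0.4046] [ 180.     0.  -162.1] shift [-630.8  504.2    0.7] rot [ 0.  -0.  58.4]
6 [8.  1.7]
12 [16.   2.6]
18 [24.2  2.7]
24 [32.3  1.9]
30 [40.2  0.2]
```

```bash
python3 -m inch '[1,-30,24,0,0,0,0, 1,-67,53,0,0,0,0, 1,-104,83,0,0,0,0, 1,-141,113,0,0,0,0, 1,-178,142,0,0,0,0]'
python3 -m inch '[1,-37,30,0,0,0,0, 1,-74,59,0,0,0,0, 1,-111,89,0,0,0,0, 1,-148,118,0,0,0,0, 1,-185,148,0,0,0,0]'
python3 -m inch '[1,-37,30,0,0,0,0, 1,-74,59,0,0,0,0, 1,-111,89,0,0,0,0, 1,-148,118,0,0,0,0, 1,-185,148,0,0,0,0]'
python3 -m inch '[1,-30,24,0,0,0,8, 1,-60,48,0,0,0,16, 1,-80,64,0,0,0,24, 1,-80,64,0,0,0,32, 1,-80,64,0,0,0,40]'
python3 -c "
from h import *
goal(.6525,.0303,.321,138)"
```

```text
clock: 2.1
tool_pos: [0.3335, -0.451, 0.4049]
orientation: [-180.0, 0.0, -162.1]
force: [0.8, -0.6, 0.3]
opening: 0.0533
gripper_force: 0.0
clock: 2.6
tool_pos: [0.4643, -0.2533, 0.4051]
orientation: [-180.0, 0.0, -162.1]
force: [1.3, -0.3, 0.4]
opening: 0.0134
gripper_force: 0.0
clock: 3.1
tool_pos: [0.595, -0.0556, 0.405]
orientation: [-180.0, 0.0, -162.1]
force: [1.2, -1.6, -0.7]
opening: 0.0005
gripper_force: 0.0
clock: 3.6
tool_pos: [0.6512, 0.0292, 0.4041]
orientation: [-180.0, -0.0, 157.6]
force: [0.9, 0.3, 0.8]
opening: 0.0005
gripper_force: 0.0
pos [0.6512 0.0292 0.4041] [-180.    -0.   157.6] shift [-0.8  1.6 83.1] rot [-0.  -0.  19.6]
```

```bash
python3 -m inch '[1,0,1,10,0,0,7, 1,-1,2,30,0,0,14, 1,-1,2,50,0,0,19.5, 1,-1,2,70,0,0,19.5, 1,-1,2,83,0,0,19.5]'
python3 -m inch '[1,5,0,0,0,0,0, 1,10,0,0,0,0,0, 1,14,0,0,0,0,0, 1,18,0,0,0,0,0, 1,20,0,0,0,0,0]'
python3 - <<'E'
from h import *
goal(.6525,.0303,.321,138)
print(ctrl.get_obs()["joint_pos"].round(1))
a=ctrl.snapshot("scene")["frame"];b=ctrl.snapshot("top")["frame"]
im=np.hstack([cv2.resize(a[90:270,140:340],(400,360)),cv2.resize(b[140:320,180:380],(400,360))])
cv2.imwrite("pics/c1.png",im[:,:,::-1])
E
```

```text
clock: 4.1
tool_pos: [0.6521, 0.0294, 0.3201]
orientation: [-179.9, -0.1, 138.4]
force: [-0.4, -0.0, 0.2]
opening: 0.0003
gripper_force: 0.0
clock: 4.6
tool_pos: [0.6372, 0.0432, 0.3226]
orientation: [179.9, 0.0, 138.4]
force: [1.1, -0.1, -0.1]
opening: 0.0006
gripper_force: 0.0
pos [0.6372 0.0432 0.3226] [179.9   0.  138.4] shift [-20.    0.5   1.6] rot [0.1 0.  0.4]
[  21.4   20.6  -10.5    0.   -58.8 -153. ]
```

View pics/c1.png

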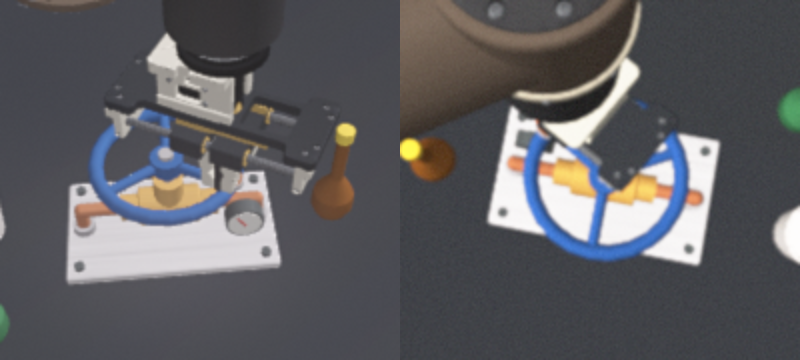

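The left crop shows the closed fingers standing on the rim side just in front of the handle, which they hide, and clear of the amber flask. I'll start the push.

```bash
python3 -m inch '[1,2,0,0,0,0,0, 1,4,0,0,0,0,0, 1,6,0,0,0,0,0, 1,8,0,0,0,0,0, 1,8,0,0,0,0,0]'
python3 -m inch '[1,4,1,0,0,0,-3, 1,8,1.7,0,0,0,-6, 1,16,2.6,0,0,0,-12, 1,24.2,2.7,0,0,0,-18, 1,32.3,1.9,0,0,0,-24]'
python3 - <<'E'
from h import *
look(2)
h=np.array([.5685,.005]);d=ctrl.get_obs()["tool_pos"][:2]-h
print(np.hypot(*d),np.degrees(np.arctan2(d[1],d[0])))
E
```

```text
clock: 5.2
tool_pos: [0.6318, 0.0481, 0.3218]
orientation: [180.0, 0.0, 138.4]
force: [4.7, -2.2, -1.4]
opening: 0.0002
gripper_force: 2.2
clock: 5.7
tool_pos: [0.6088, 0.071, 0.3218]
orientation: [-180.0, 0.0, 162.6]
force: [3.1, -2.7, -1.5]
opening: 0.0002
gripper_force: 1.9
scene {'wheel_hub': [0.5656, 0.007, 0.1153], 'handle': [0.5848, 0.0766, 0.1507]} []
top {'wheel_hub': [0.5669, 0.008, 0.0544], 'handle': [0.588, 0.0741, 0.1486]} []
0.07712840861281126 58.62259967408012
```

```bash
for i in 1; do
python3 -m inch '[1,8,1.7,0,0,0,-6, 1,16,2.6,0,0,0,-12, 1,24.2,2.7,0,0,0,-18, 1,32.3,1.9,0,0,0,-24, 1,40.2,0.2,0,0,0,-30]'
python3 -m inch '[1,8,1.7,0,0,0,-6, 1,16,2.6,0,0,0,-12, 1,24.2,2.7,0,0,0,-18, 1,32.3,1.9,0,0,0,-24, 1,40.2,0.2,0,0,0,-30]'
done
python3 - <<'E'
from h import *
look(2)
h=np.array([.5685,.005]);d=ctrl.get_obs()["tool_pos"][:2]-h
print(np.hypot(*d),np.degrees(np.arctan2(d[1],d[0])))
E
```

```text
clock: 6.8
tool_pos: [0.5711, 0.0834, 0.322]
orientation: [-180.0, 0.1, -167.4]
force: [4.3, -2.1, -1.5]
opening: 0.0003
gripper_force: 2.4
clock: 7.3
tool_pos: [0.532, 0.0753, 0.3222]
orientation: [-179.9, 0.2, -137.4]
force: [6.7, -0.2, -1.7]
opening: 0.0003
gripper_force: 2.7
scene {'wheel_hub': [0.568, 0.0039, 0.1144], 'handle': [0.5134, 0.0602, 0.1492]} []
top {'wheel_hub': [0.5686, 0.0055, 0.1172], 'handle': None} []
0.0792673750721686 117.88691743861337
```

```bash

python3 -m inch '[1,8,1.4,0,0,0,-6, 1,16,2,0,0,0,-12, 1,24.2,1.8,0,0,0,-18, 1,32.3,0.7,0,0,0,-24, 1,40.2,-1.3,0,0,0,-30]'
python3 -m inch '[1,8,1.7,0,0,0,-6, 1,16,2.4,0,0,0,-12, 1,24.2,2.3,0,0,0,-18, 1,32.3,1.3,0,0,0,-24, 1,40.2,-0.5,0,0,0,-30]'
python3 - <<'E'
from h import *
look(2)
o=ctrl.get_obs();print(o["joint_pos"].round(1))
h=np.array([.5685,.005]);d=o["tool_pos"][:2]-h
print(np.hypot(*d),np.degrees(np.arctan2(d[1],d[0])))
E
```

```text
clock: 8.4
tool_pos: [0.5021, 0.0475, 0.3218]
orientation: [-180.0, 0.1, -107.4]
force: [1.1, 4.7, 2.9]
opening: 0.0006
gripper_force: 2.6
clock: 8.9
tool_pos: [0.4901, 0.0088, 0.3217]
orientation: [180.0, 0.1, -77.4]
force: [-0.9, 6.1, 4.1]
opening: 0.0005
gripper_force: 2.6
scene {'wheel_hub': [0.5698, 0.0048, 0.112], 'handle': [0.491, -0.0131, 0.1504]} [([204.5, 138.4], 168)]
top {'wheel_hub': None, 'handle': [0.6422, -0.2168, -0.0023]} []
[ 24.    7.4 -28.8  -0.  -53.8 -11.7]
0.07818965338473151 177.47093245865602
```

```bash

python3 -m inch '[1,8,1.5,0,0,0,-6, 1,16,2.2,0,0,0,-12, 1,24.2,2.1,0,0,0,-18, 1,32.3,1.1,0,0,0,-24, 1,40.2,-0.7,0,0,0,-30]'
python3 -m inch '[1,8,1.7,0,0,0,-6, 1,16,2.4,0,0,0,-12, 1,24.2,2.3,0,0,0,-18, 1,32.3,1.3,0,0,0,-24, 1,40.2,-0.5,0,0,0,-30]'
python3 -m inch '[1,8,1.7,0,0,0,-6, 1,16,2.4,0,0,0,-12, 1,24.2,2.3,0,0,0,-18, 1,32.3,1.3,0,0,0,-24, 1,40.2,-0.5,0,0,0,-30]'
python3 - <<'E'
from h import *
look(2)
o=ctrl.get_obs();print(o["joint_pos"].round(1))
h=np.array([.5685,.005]);d=o["tool_pos"][:2]-h
print(np.hypot(*d),np.degrees(np.arctan2(d[1],d[0])))
E
```

```text
clock: 10.0
tool_pos: [0.4994, -0.0307, 0.3214]
orientation: [180.0, 0.1, -47.4]
force: [-2.8, 5.2, 1.1]
opening: 0.0005
gripper_force: 2.4
clock: 10.5
tool_pos: [0.5267, -0.0601, 0.3213]
orientation: [180.0, 0.1, -17.4]
force: [-4.2, 3.9, 2.3]
opening: 0.0005
gripper_force: 2.7
clock: 11.0
tool_pos: [0.565, -0.0721, 0.3212]
orientation: [-180.0, 0.2, 12.6]
force: [-5.2, 0.9, 3.6]
opening: 0.0005
gripper_force: 2.7
scene {'wheel_hub': [0.5667, 0.0028, 0.1144], 'handle': [0.5824, -0.0699, 0.1496]} [([189.0, 173.8], 192)]
top {'wheel_hub': None, 'handle': None} []
[ 12.4  14.7 -19.3  -0.  -56.   89.9]
0.07682521556208832 -92.24343942371688
```

```bash

python3 -m inch '[1,8,1.7,0,0,0,-6, 1,16,2.6,0,0,0,-12, 1,24.2,2.7,0,0,0,-18, 1,32.3,1.9,0,0,0,-24, 1,40.2,0.2,0,0,0,-30]'
python3 -m inch '[1,8,1.7,0,0,0,-6, 1,16,2.6,0,0,0,-12, 1,24.2,2.7,0,0,0,-18, 1,32.3,1.9,0,0,0,-24, 1,40.2,0.2,0,0,0,-30]'
python3 - <<'E'
from h import *
look(2)
o=ctrl.get_obs();print(o["joint_pos"].round(1))
h=np.array([.5685,.005]);d=o["tool_pos"][:2]-h
print(np.hypot(*d),np.degrees(np.arctan2(d[1],d[0])))
# candidates: TCP arc with yaw rotating only 4 deg/6
d0=d*1e3;R=Ro.from_euler("xyz",o["orientation"],degrees=True).as_matrix()
for a in range(6,61,6):
    c,s=np.cos(np.radians(a)),np.sin(np.radians(a))
    m=np.array([[c,-s],[s,c]])@d0-d0
    print(a,np.round(R.T@np.r_[m,0],1))
E
```

```text
clock: 12.1
tool_pos: [0.6044, -0.0635, 0.3214]
orientation: [-179.9, 0.1, 42.6]
force: [-5.8, 0.0, 1.0]
opening: 0.0003
gripper_force: 2.8
clock: 12.6
tool_pos: [0.6341, -0.0368, 0.3214]
orientation: [-179.8, 0.1, 72.6]
force: [-5.9, -3.2, 1.5]
opening: 0.0004
gripper_force: 2.9
scene {'wheel_hub': [0.5678, 0.0052, 0.1146], 'handle': [0.6356, -0.0179, 0.1498]} []
top {'wheel_hub': [0.5692, 0.0058, 0.1145], 'handle': None} []
[ 14.3  20.5 -10.9   0.  -58.7 148.1]
0.07826275891455022 -32.09589909359365
6 [ 8.   1.6 -0. ]
12 [16.2  2.4 -0. ]
18 [24.4  2.3 -0. ]
24 [32.5  1.4 -0. ]
30 [40.5 -0.4 -0. ]
36 [48.3 -3.  -0. ]
42 [55.7 -6.4 -0. ]
48 [ 62.8 -10.6  -0. ]
54 [ 69.4 -15.5  -0. ]
60 [ 75.4 -21.   -0. ]
```

```bash

python3 -m inch '[1,8,1,0,0,0,-4, 1,16.2,1,0,0,0,-8, 1,24.4,0,0,0,0,-12, 1,32.5,-2,0,0,0,-16, 1,40.5,-4.4,0,0,0,-20]'
python3 - <<'E'
from h import *
look(2)
o=ctrl.get_obs();print(o["joint_pos"].round(1))
h=np.array([.5685,.005]);d=o["tool_pos"][:2]-h
print(np.hypot(*d),np.degrees(np.arctan2(d[1],d[0])))
d0=d*1e3;R=Ro.from_euler("xyz",o["orientation"],degrees=True).as_matrix()
for a in range(6,37,6):
    c,s=np.cos(np.radians(a)),np.sin(np.radians(a))
    m=np.array([[c,-s],[s,c]])@d0-d0
    print(a,np.round(R.T@np.r_[m,0],1))
E
```

```text
clock: 13.7
tool_pos: [0.644, 0.0032, 0.322]
orientation: [179.9, 0.1, 92.5]
force: [2.1, -5.1, -2.8]
opening: 0.0005
gripper_force: 2.5
scene {'wheel_hub': None, 'handle': None} []
top {'wheel_hub': [0.5687, 0.0052, 0.1157], 'handle': [0.6404, 0.0234, 0.1498]} []
[ 17.7  21.1  -9.9  -0.  -59.  164.7]
0.074512458895206 -1.2109136019817466
6 [7.8 0.1 0. ]
12 [15.6 -0.7  0. ]
18 [23.2 -2.2  0. ]
24 [30.6 -4.6  0. ]
30 [37.8 -7.7  0. ]
36 [ 44.6 -11.5   0. ]
```

```bash

python3 -m inch '[1,7.8,0,0,0,0,-1, 1,15.6,-1,0,0,0,-2, 1,23.2,-3,0,0,0,-3, 1,30.6,-6,0,0,0,-4, 1,36,-8,0,0,0,-5]'
python3 - <<'E'
from h import *
look(2)
o=ctrl.get_obs();print(o["joint_pos"].round(1))
h=np.array([.5685,.005]);d=o["tool_pos"][:2]-h
print(np.hypot(*d),np.degrees(np.arctan2(d[1],d[0])))
E
```

```text
clock: 14.8
tool_pos: [0.632, 0.0377, 0.3216]
orientation: [-179.7, 0.2, 97.4]
force: [-7.3, -11.9, 4.6]
opening: 0.0004
gripper_force: 5.4
scene {'wheel_hub': [0.568, 0.0036, 0.1132], 'handle': [0.5347, -0.101, 0.0013]} []
top {'wheel_hub': [0.5669, 0.0056, 0.1166], 'handle': [0.5708, 0.0084, -0.0073]} []
[ 2.110e+01  2.030e+01 -1.110e+01  1.000e-01 -5.880e+01  1.662e+02]
0.07200517792223633 27.366765291466507
```

```bash

python3 -m inch '[1,-10,0,0,0,0,0, 1,-25,0,0,0,0,0, 1,-40,0,0,0,0,0, 1,-40,0,-40,0,0,0, 1,-40,0,-80,0,0,0]'
python3 -m inch '[1,-45,10,0,0,0,0, 1,-90,20,0,0,0,0, 1,-135,30,0,0,0,0, 1,-180,40,0,0,0,0, 1,-220,40,0,0,0,0]'
python3 - <<'E'
from h import *
look(4)
goal(.65,.03,.403,97.4)
cv2.imwrite("pics/c2.png",ctrl.snapshot("top")["frame"][:,:,::-1])
E
```

```text
clock: 15.9
tool_pos: [0.6387, -0.0022, 0.4014]
orientation: [-179.8, 0.0, 97.3]
force: [1.8, -0.1, 0.2]
opening: 0.0005
gripper_force: 0.0
clock: 16.4
tool_pos: [0.683, -0.0997, 0.3952]
orientation: [179.6, 3.4, 93.8]
force: [-0.4, 0.1, -0.2]
opening: 0.0002
gripper_force: 0.0
scene {'wheel_hub': [0.5683, 0.0032, 0.1133], 'handle': [0.6181, 0.0588, 0.15]} [([254.7, 171.9], 169)]
top {'wheel_hub': [0.5666, 0.0049, 0.1167], 'handle': [0.6198, 0.0564, 0.1506]} []
pos [ 0.6825 -0.0988  0.3961] [179.5   3.4  93.8] shift [130.1 -23.7 -14.7] rot [ 0.4  3.4 -3.5]
```

View pics/c2.png

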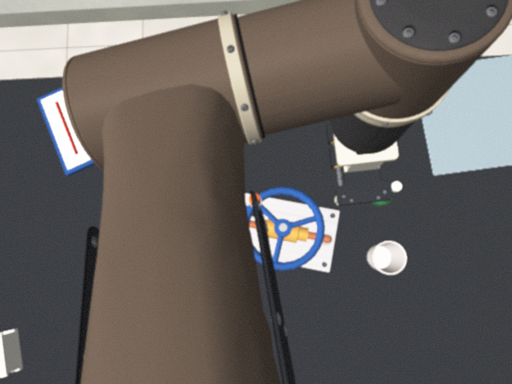

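In this top view the handle is partly hidden, at about (254,198), next to its start position (254,200). The scene-view blob is within 1.3 px of its start, roughly 3 mm, so the handle is back. The flasks and beaker still stand where they were, and the arm is clear with its fingertips at about 0.22 m.

```bash
python3 -m inch '[1,0,0,0,0,0,0, 1,0,0,0,0,0,0]'; python3 -c "
from plant import ctrl
print(ctrl.close_job())"
```

```text
clock: 17.85
tool_pos: [0.6825, -0.0988, 0.3962]
orientation: [179.5, 3.4, 93.9]
force: [-0.7, -0.1, 0.4]
opening: 0.0008
gripper_force: 0.0
the job is handed in; nothing more can be done
None
```

I pushed the wheel one full turn counter-clockwise and handed the job in at 17.9 s; no verdict came back, but the handle measured about 3 mm from its start, readings showed at most about 15 N, the flasks and beaker were not touched, and the arm finished clear.

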